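# Call the helper and point out which spray can goes where

### The arm

A 7-joint arm with a two-finger parallel gripper is mounted at the origin on the work surface. World frame = base frame: x ahead of the robot, y to its left, z up, the work surface at z = 0. Lengths are in m, angles in rad, forces in N, time in s.
With the tool pointing down it reaches from about 0.425 to 0.825 m from the base axis. Payload 3.6 kg.
Tool frame: the origin (TCP) lies between the finger pads, 19 mm behind the fingertips; this is the grasp point; z points along the fingers, y is the line along which they close (so a half turn about z gives the same grasp; the last joint's range is limited). The gripper opens to 85 mm and grips with 20 to 120 N. Pads are 22 mm wide; open, the fingers measure 114 mm over their backs; the gripper's body (76 mm by 85 mm) begins 54 mm behind the grasp point. The pads swing forward as they close: fully open they stand 13 mm farther back than shut.
Start: joints at [1.286, 0.615, -0.013, 1.423, 0.008, 1.103, -0.04], TCP at [0.166, -0.628, 0.25] pointing down, gripper open.
Joint ranges: [-3.12, 3.12], [-0.3, 2.06], [-1.34, 1.32], [0.26, 2.42], [-1.36, 4.5], [0.01, 1.98], [-2.84, 2.84]. Speed limits (rad/s): [2.79, 2.79, 3.14, 3.14, 3.14, 3.14, 3.14].

### API

Orientations are given as a unit quaternion [w, x, y, z].
In Python, from workcell import ctrl, optics gives the robot as it stands.
- The arm moves only by the shell command python3 -m crank 'ROWS' [FORCE]. ROWS is JSON, a list of rows, each a list of 5 numbers: the shift along the tool's x, y, z in mm, then the turn about the tool's z in rad, then the finger opening in mm, from 0 to 85.4. In form: [[tx, ty, tz, yaw, fingers], ...]. A call has 1 to 12 rows; each row shifts and turns the commanded pose from where the row before left it, along the tool's axes as they then stand; what a row does not reach is not made up. A row lasts 1/12 s, in which the tool goes at most 41.7 mm and 7.16 degrees, less where a joint would pass 70% of its speed; a pose out of reach is approached as far as the arm can. A call with a gripper value outside its range is refused whole. The fingers move at their own pace and stop on an object; FORCE is the grip in N (left out, the last holds). Time passes only in rows, so rows that do not move let the fingers close. It gives the time, the measured TCP pose, the force, the opening and the grip force at its end, in the units of the state.
- ctrl.read_state(): the state, without advancing time (a new reading comes with each control period).
- optics.get_image(name): name is "scene" or "side" or "wrist"; returns (picture, depth): 400x640x3 uint8, blue, green, red; 400x640 float32, m along the optical axis (not along the pixel's ray), 0 where there is no reading.
- optics.calibration(name): a dict with "fx", "fy", "cx", "cy" (pixels), "dist" ([k1, k2, p1, p2, k3] as OpenCV has them; the pictures are not rectified), "world_from_camera" (4x4, takes a point from camera to world coordinates); the wrist camera has in their place "T_tool_cam" (4x4, takes a point from camera to tool coordinates, whose origin is the TCP and whose axes are the flange's). Camera axes: x right, y up, looking along -z (the intrinsics and any distortion apply to the point x, -y, -z); pixel columns grow to the right and rows downward; lengths in m; the calibration is good to about 2 mm. A picture is of the moment at which its call begins: read the wrist's pose just before it. calibration takes no time and is no camera call.
- ctrl.close_job(): hands the job in; it is judged then, once.
The state is a dict: "t": time; "joints": joint angles; "joint_vel": joint speeds; "effort": joint torques, N m; "ee_pos": TCP position; "tcp_rot": TCP orientation; "contact_force": force on the tool from outside, world axes, zero at the start; "torque": the same for the moment, N m; "grip_width": finger opening in m; "grasp_force": force on a finger pad.
Only numpy, scipy, OpenCV 4.12 (cv2) and the standard library are available. Lean on these libraries where they do the work, as an engineer would, in place of code of your own. Each camera call takes 0.05 s, during which the arm holds its last target. There are 200 camera calls.

### The job

Press the call button on the bench to call your helper over, then show where a spray can belongs: point straight down at the shortest of the three spray cans standing loose on the bench, fingertips a few centimetres above its cap, and stay there for two seconds, then point in the same way at the middle of the mouth of the empty holder on the rack and finish there, still pointing after two seconds. Only point: do not touch or lift any can or touch the rack and its holders, pass the other cans to the side or at least 10 cm above so that they are not pointed at, and leave everything else on the bench where it is.

Things in the scene. Friction and masses are not known exactly. Their poses are not given: they have to be found in the camera images.
- call (a joint): travel of the call button's plunger, m: 0 at rest, 0.006 fully down; it springs back by itself, and takes about 5 N to push fully down. It has rung once it is pushed 0.0045 or more.
- call_top (a point): centre of the top face of the call button at rest: a white round plunger 44 mm in diameter standing 22 mm above the bench on a grey housing 60 mm across and 12 mm high, fixed to the bench on the robot's right; pressed straight down. The point moves with the plunger.
- can_short: plain aluminium spray can with a narrower grey cap, 60 mm in diameter, 100 mm tall with its cap: the shortest of the three standing loose on the bench, nearer the robot than the rack. Origin: centre of its underside, z up.
- can_short_top (a point): centre of the top of the short can's cap, 100 mm above its underside; z up
- can_medium: plain aluminium spray can with a narrower grey cap, 60 mm in diameter, 145 mm tall, loose on the bench. Origin: centre of its underside.
- can_tall: plain aluminium spray can with a narrower grey cap, 60 mm in diameter, 190 mm tall, loose on the bench. Origin: centre of its underside.
- rack: wooden rack board 120 x 370 x 12 mm, fixed on the bench beyond the loose cans, its long side about along y; carries three equal holders 120 mm apart. Origin: centre of its underside.
- holder_empty: the holder without a can: upright open steel cup, 82 mm outside, 76 mm inside, 70 mm tall, fixed on the rack. Which of the three places it has varies. Origin: centre of its underside, 12 mm above the bench.
- holder_empty_mouth (a point): centre of the empty holder's mouth, level with its rim, 82 mm above the bench; z up
- holder_a: a holder like the empty one, with a spray can in it. Origin: centre of its underside.
- holder_b: the other holder with a spray can in it. Origin: centre of its underside.
- stored_a: plain aluminium spray can with a narrower grey cap, 60 mm in diameter, 145 mm tall, standing in holder_a, top 161 mm above the bench. Origin: centre of its underside.
- stored_b: the same kind of can, standing in holder_b. Origin: centre of its underside.
- tape: roll of tape lying flat, 100 mm in diameter, 48 mm high; a bystander. Origin: centre of its underside.
- mug: white mug, 80 mm in diameter, 95 mm high; a bystander. Origin: centre of its underside.
- dish: dark steel dish, 110 mm in diameter, 40 mm high; a bystander. Origin: centre of its underside.
- offcut: wooden offcut 90 x 140 x 35 mm; a bystander. Origin: centre of its underside.
- screwdriver: screwdriver lying on the bench; a bystander. Origin: on its underside, x along it towards the tip.
There are look-alikes about, which are no part of the job. Of the things shaped like the part that bears call, the grey one is meant.

How it is judged:
On the way, in this order (a step that is already met when the one before it is completed fails the run):
1. the call button is pressed (value of joint call above 0.0045 m), for 0.02 s.
2. the tool points down at the shortest loose can from just above it for 1.5 s (horizontal distance between the grasp point and can_short_top below 0.025 m and z of the grasp point in the frame of can_short_top between 0.02 and 0.095 m and angle between the grasp point's own z axis and vertical above 2.2 rad), for 1.5 s.
3. the tool points down at the empty holder's mouth from just above it for 1.5 s (horizontal distance between the grasp point and holder_empty_mouth below 0.025 m and z of the grasp point in the frame of holder_empty_mouth between 0.02 and 0.095 m and angle between the grasp point's own z axis and vertical above 2.2 rad), for 1.5 s.
At the end, for the whole second after the job is handed in: Still pointing at the empty holder: TCP within 25 mm of the mouth's axis, 20 to 95 mm above the rim (same limits over the can's cap before), fingers within 50 degrees of straight down; button back up; cans upright within 10 mm, bystanders within 15 mm of their start (all of step 3 and value of joint call below 0.002 m and distance of each of can_short, can_medium, can_tall, stored_a, stored_b from where it was at the start of the episode below 0.01 m and angle between each of can_short, can_medium, can_tall, stored_a, stored_b's own z axis and vertical below 0.15 rad and distance of each of tape, mug, dish, offcut, screwdriver from where it was at the start of the episode below 0.015 m); the robot touches nothing.
It fails at once if it points at another can: the tool point comes low over it ((horizontal distance between the grasp point and can_medium below 0.02 m and z of the grasp point in the frame of can_medium below 0.23 m) or (horizontal distance between the grasp point and can_tall below 0.02 m and z of the grasp point in the frame of can_tall below 0.275 m) or (horizontal distance between the grasp point and stored_a below 0.02 m and z of the grasp point in the frame of stored_a below 0.23 m) or (horizontal distance between the grasp point and stored_b below 0.02 m and z of the grasp point in the frame of stored_b below 0.23 m)).
It fails at once if a spray can is touched (contact force between any of the fingers, the arm and can_short above 0.3 N or contact force between any of the fingers, the arm and can_medium above 0.3 N or contact force between any of the fingers, the arm and can_tall above 0.3 N or contact force between any of the fingers, the arm and stored_a above 0.3 N or contact force between any of the fingers, the arm and stored_b above 0.3 N).
It fails at once if the rack or a holder is touched (contact force between any of the fingers, the arm and holder_empty above 0.3 N or contact force between any of the fingers, the arm and holder_a above 0.3 N or contact force between any of the fingers, the arm and holder_b above 0.3 N or contact force between any of the fingers, the arm and rack above 0.3 N).
It fails at once if a can is moved or lifted (distance of any of can_short, can_medium, can_tall, stored_a, stored_b from where it was at the start of the episode above 0.01 m).
It fails at once if a bystander is moved out of its place (distance of any of tape, mug, dish, offcut, screwdriver from where it was at the start of the episode above 0.015 m).
It also fails if it takes over 51 s, if anything falls off the work surface, if the arm or the gripper's body presses on something with over 40 N, if the wrist force passes 120 N, or if a joint passes its speed limit or range.

## Working session

There is one attempt and no reset: what is moved stays moved. The work goes in short steps, Python scripts to look and compute and a shell command to move; the robot and the scene stay as the last step left them, time stands still between calls to the robot, and variables do not carry over. Pictures are saved under pics/ and viewed, at most 10 in all, crops included, and the job is handed in when it is done.

```bash
mkdir -p pics; ls
python3 - <<'E'
from workcell import ctrl, optics
import cv2,numpy as np
s=ctrl.read_state();print(s['t'],s['ee_pos'],s['tcp_rot'],s['contact_force'],s['grip_width'])
for n in("scene","side"):
    p,d=optics.get_image(n);cv2.imwrite(f"pics/{n}.png",p);np.savez(f"{n}.npz",p=p,d=d)
    c=optics.calibration(n);print(n,c)
E
```

```text
pics
0.0 [ 0.16554488 -0.62780541  0.24880488] [-1.31444001e-03  9.91695720e-01  1.28599505e-01 -1.94321359e-04] [-0.4560103   0.59896667  0.64348377] 0.08548794399535371
scene {'fx': 410.57390202397426, 'fy': 410.57390202397426, 'cx': 325.109274343913, 'cy': 200.13012615938848, 'dist': array([-0.07574838,  0.        ,  0.        ,  0.        ,  0.        ]), 'world_from_camera': array([[ 0.69168227, -0.44379072,  0.5697591 ,  1.17834966],
       [ 0.72217293,  0.41794911, -0.55116676, -0.61124132],
       [ 0.00647239,  0.79269688,  0.60958163,  0.76425668],
       [ 0.        ,  0.        ,  0.        ,  1.        ]])}
side {'fx': 454.6739775714647, 'fy': 454.6739775714647, 'cx': 319.0087393152612, 'cy': 201.39726417030158, 'dist': array([-0.08342791,  0.        ,  0.        ,  0.        ,  0.        ]), 'world_from_camera': array([[-0.93250997,  0.28993985, -0.2153138 ,  0.25812952],
       [-0.36074073, -0.71964193,  0.59328039,  0.7540233 ],
       [ 0.01706679,  0.63091234,  0.77566639,  1.08097165],
       [ 0.        ,  0.        ,  0.        ,  1.        ]])}
```

View pics/scene.png

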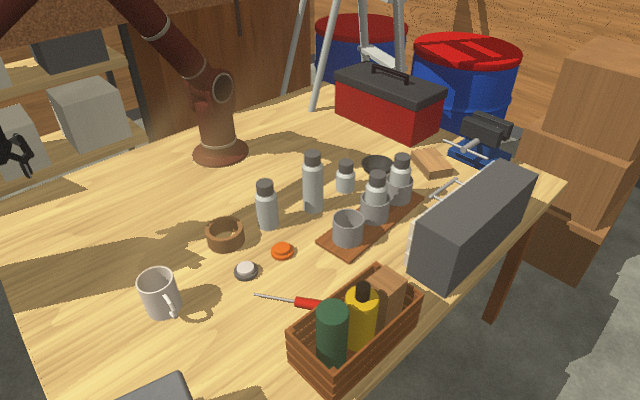

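View pics/side.png

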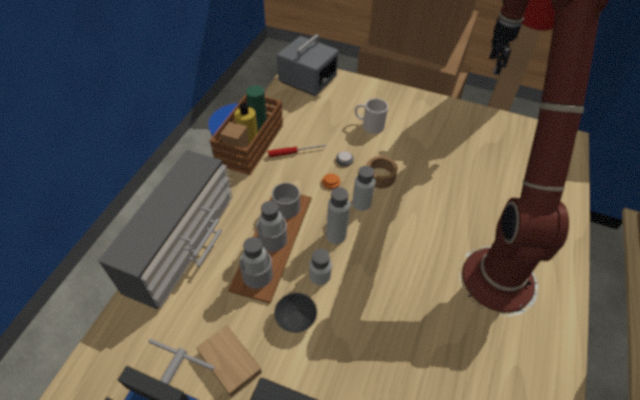

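Both views show the same things. Scene / side pixels:
- **Button:** the grey one is at (245,270) / (344,158). The orange look-alike is at (282,250) / (331,181).
- **Loose cans:** short (345,176) / (320,267), tall (313,183) / (338,215), medium (266,205) / (364,188).
- **Holders:** empty (348,228) / (286,200). The two filled ones are at (376,200) and (399,178) in the scene view.

My choices are the grey button, the shortest can and the open cup.

```bash
cat > h.py <<'E'
import numpy as np,cv2
from workcell import optics
def cloud(n,p,d,T=None):
    c=optics.calibration(n);K=np.array([[c['fx'],0,c['cx']],[0,c['fy'],c['cy']],[0,0,1]])
    g=np.mgrid[0:400,0:640][::-1].reshape(2,-1).T.astype(np.float32)
    u=cv2.undistortPoints(g[:,None],K,c['dist'])[:,0]
    X=np.c_[u[:,0],-u[:,1],-np.ones(len(u))]*d.reshape(-1,1)
    T=c['world_from_camera'] if T is None else T
    return (X@T[:3,:3].T+T[:3,3]).reshape(400,640,3)
def top(W,d,px,h,r=25,tol=.005,rad=.06):
    x,y=px;w=W[y-r:y+r,x-r:x+r].reshape(-1,3);ok=(d[y-r:y+r,x-r:x+r].ravel()>0)&(abs(w[:,2]-h)<tol)
    w=w[ok]
    if len(w)<5:return None
    (cx,cy),R=cv2.minEnclosingCircle(w[:,:2].astype(np.float32)*1000)
    return np.round([cx,cy,R,len(w),*(w.mean(0)*1000)],1)
E
python3 - <<'E'
from h import *
P={'scene':dict(call=(245,268,.022,14),orange=(282,249,.022,14),short=(345,163,.1,11),med=(265,184,.145,12),tall=(312,155,.19,12),holder=(348,215,.082,22),sa=(376,178,.161,11),sb=(402,158,.161,11)),
'side':dict(call=(344,156,.022,12),orange=(331,180,.022,12),short=(320,257,.1,13),med=(366,173,.145,12),tall=(340,194,.19,12),holder=(286,192,.082,18),sa=(269,207,.161,12),sb=(253,244,.161,12))}
for n in P:
    z=np.load(n+'.npz');d=z['d'];W=cloud(n,z['p'],d)
    for k,(x,y,h,r) in P[n].items(): print(n,k,top(W,d,(x,y),h,r))
a=cv2.imread('pics/scene.png')[140:290,225:425];b=cv2.imread('pics/side.png')[140:290,225:425]
cv2.imwrite('pics/crop.png',cv2.resize(np.hstack([a,b]),(800,300)))
E
```

```text
scene call [ 543.7 -267.9   23.3  206.   545.9 -270.    23. ]
scene orange [ 552.2 -160.3   22.4  173.   554.2 -161.3   21.7]
scene short [463.4 164.7  23.9 112.  466.2 164.1  99.5]
scene med [ 435.4 -114.    24.6  159.   438.5 -117.4  144.9]
scene tall [467.4  25.9  24.5 138.  470.1  25.1 189.7]
scene holder [620.5  34.3  83.9 205.  633.6  16.5  81. ]
scene sa [627.1 115.2  25.1 140.  628.7 112.4 160.7]
scene sb [617.8 233.7  24.6 128.  617.5 230.5 160.7]
side call [ 541.9 -265.8   26.   101.   544.9 -265.4   22. ]
side orange [ 550.9 -157.9   23.   118.   549.9 -157.9   21.5]
side short [461.1 168.5  23.6 212.  462.  169.3  99.7]
side med [ 436.1 -114.2   25.5  158.   436.2 -112.5  144.4]
side tall [466.3  27.7  23.6 189.  465.8  29.6 189.5]
side holder [634.8  -3.   42.1 125.  633.6   0.9  81. ]
side sa [625.2 117.   23.1 203.  624.7 117.3 160.8]
side sb [615.4 236.   23.7 245.  614.7 236.9 160.5]
```

View pics/crop.png

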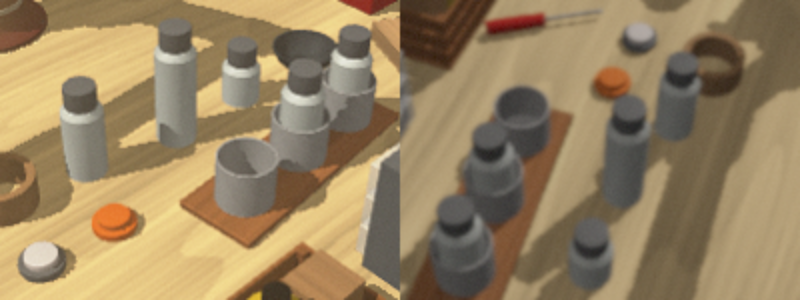

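The two views agree to about 4 mm. Button (543,-267), short can (462,167), empty holder (635,-3); that holder position also fits the 120 mm spacing from the stored cans. I'll cross to above the button at z = 0.25 and shut the fingers on the way.

```bash
python3 -m crank '[[28,-16,0,0,0],[28,-16,0,0,0],[28,-16,0,0,0],[28,-16,0,0,0],[28,-16,0,0,0],[28,-16,0,0,0],[28,-16,0,0,0],[28,-16,0,0,0],[28,-16,0,0,0],[28,-16,0,0,0],[28,-16,0,0,0],[28,-16,0,0,0]]'
python3 -m crank '[[28,-16,0,0,0],[28,-16,0,0,0],[28,-16,0,0,0],[28,-16,0,0,0],[0,0,20,0,0],[0,0,20,0,0],[0,0,20,0,0],[0,0,20,0,0],[0,0,0,0,0],[0,0,0,0,0]]'
cat >> h.py <<'E'
def go(x,y,z):
    from workcell import ctrl
    from scipy.spatial.transform import Rotation as R
    s=ctrl.read_state();q=s['tcp_rot'];r=R.from_quat([*q[1:],q[0]])
    print(s['t'],np.round(s['ee_pos'],4),s['grip_width'],'shift mm',np.round(r.inv().apply(np.array([x,y,z])-s['ee_pos'])*1000,1))
E
python3 - <<'E'
from h import *
from workcell import ctrl
from scipy.spatial.transform import Rotation as R
s=ctrl.read_state();p,d=optics.get_image('wrist');cv2.imwrite('pics/w1.png',p)
q=s['tcp_rot'];T=np.eye(4);T[:3,:3]=R.from_quat([*q[1:],q[0]]).as_matrix();T[:3,3]=s['ee_pos']
W=cloud2=None
c=dict(optics.calibration('wrist'));W=cloud('wrist',p,d,T@c['T_tool_cam'])
m=((abs(W[...,2]-.022)<.005)&(d>0)&(np.hypot(W[...,0]-.543,W[...,1]+.267)<.05)).astype(np.uint8)
w=W[m>0];print(len(w),cv2.minEnclosingCircle((w[:,:2]*1000).astype(np.float32)) if len(w) else 0)
go(.543,-.267,.06)
E
```

```text
t: 1.1
ee_pos: [0.4423, -0.3557, 0.2496]
tcp_rot: [-0.0, 0.992, 0.129, -0.0]
contact_force: [0.7, -0.1, -0.4]
grip_width: 0.0001
grasp_force: 0.0
t: 1.93
ee_pos: [0.5329, -0.2663, 0.169]
tcp_rot: [-0.001, 0.992, 0.129, -0.001]
contact_force: [-0.1, -0.9, -0.7]
grip_width: 0.0002
grasp_force: 0.0
1392 ((541.598388671875, -270.0315856933594), 22.068342208862305)
1.9833 [ 0.5339 -0.2668  0.1703] 0.00015889266428629228 shift mm [  8.8   2.5 110.3]
```

View pics/w1.png

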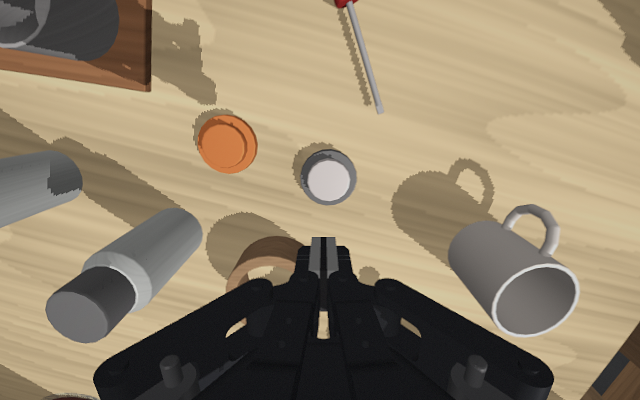

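The wrist view shows the white plunger on its grey housing at (328,178), with the orange one apart at (228,142). The wrist fit gives (542,-270) with a 22 mm radius, which matches the plunger. Descending now.

```bash
python3 -m crank '[[7.5,4,20,0,0],[0,0,30,0,0],[0,0,30,0,0],[0,0,25,0,0],[0,0,10,0,0],[0,0,8,0,0],[0,0,6,0,0],[0,0,5,0,0],[0,0,0,0,0],[0,0,0,0,0]]'
```

```text
t: 2.82
ee_pos: [0.543, -0.2692, 0.0376]
tcp_rot: [0.001, 0.992, 0.128, 0.001]
contact_force: [0.1, 0.2, 3.7]
grip_width: -0.0003
grasp_force: 1.6
```

```bash
python3 -m crank '[[0,0,2,0,0],[0,0,1,0,0],[0,0,1,0,0],[0,0,0,0,0],[0,0,0,0,0]]'
```

```text
t: 3.23
ee_pos: [0.5431, -0.2692, 0.0347]
tcp_rot: [0.001, 0.992, 0.129, 0.001]
contact_force: [-0.6, -0.2, 13.3]
grip_width: -0.0002
grasp_force: 6.7
```

Contact force is 13 N, well over the 5 N for full travel, so the plunger is on its stop. Next: up, then across at z ≈ 0.335.

```bash
python3 -m crank '[[0,0,-15,0,0],[0,0,-30,0,0],[0,0,-30,0,0],[0,0,-30,0,0],[0,0,-30,0,0],[0,0,-30,0,0],[0,0,-30,0,0],[0,0,-30,0,0],[0,0,-30,0,0],[0,0,-30,0,0],[0,0,-20,0,0],[0,0,0,0,0]]'
python3 - <<'E'
from h import *
go(.462,.167,.335)
E
```

```text
t: 4.23
ee_pos: [0.5438, -0.2695, 0.3425]
tcp_rot: [0.003, 0.992, 0.128, 0.005]
contact_force: [0.9, -0.2, 0.2]
grip_width: 0.0004
grasp_force: 0.0
4.2333 [ 0.5438 -0.2695  0.3425] 0.000408199176355178 shift mm [  32.1 -443.     4.8]
```

```bash
python3 -m crank '[[2,-30,0,0,0],[2,-30,0,0,0],[2,-30,0,0,0],[2,-30,0,0,0],[2,-30,0,0,0],[2,-30,0,0,0],[2,-30,0,0,0],[2,-30,0,0,0],[2,-30,0,0,0],[2,-30,0,0,0],[2,-30,0,0,0],[2,-30,0,0,0]]'
python3 -m crank '[[3,-30,0,0,0],[3,-30,0,0,0],[3,-23,0,0,0],[0,0,0,0,0],[0,0,0,0,0]]'
python3 - <<'E'
from h import *
from workcell import ctrl
from scipy.spatial.transform import Rotation as R
s=ctrl.read_state();p,d=optics.get_image('wrist');cv2.imwrite('pics/w2.png',p)
q=s['tcp_rot'];T=np.eye(4);T[:3,:3]=R.from_quat([*q[1:],q[0]]).as_matrix();T[:3,3]=s['ee_pos']
W=cloud('wrist',p,d,T@optics.calibration('wrist')['T_tool_cam'])
for n,x,y,h,r in(('short',.462,.167,.1,.05),('mouth',.635,-.003,.082,.06)):
    m=(abs(W[...,2]-h)<.005)&(d>0)&(np.hypot(W[...,0]-x,W[...,1]-y)<r)
    w=W[m];print(n,len(w),cv2.minEnclosingCircle((w[:,:2]*1000).astype(np.float32)) if len(w) else 0)
go(.462,.167,.155)
E
```

```text
t: 5.23
ee_pos: [0.4722, 0.0868, 0.3362]
tcp_rot: [0.0, 0.992, 0.129, -0.001]
contact_force: [0.6, 0.1, 0.2]
grip_width: -0.0002
grasp_force: 0.0
t: 5.65
ee_pos: [0.4599, 0.1692, 0.3362]
tcp_rot: [0.0, 0.991, 0.13, -0.001]
contact_force: [0.1, -0.2, -0.3]
grip_width: 0.0001
grasp_force: 0.0
short 908 ((460.2472229003906, 166.22105407714844), 22.946523666381836)
mouth 756 ((633.5467529296875, -4.527804851531982), 41.521400451660156)
5.7 [0.4605 0.1676 0.3362] -0.0002208695285601889 shift mm [  1.7   0.8 181.2]
```

View pics/w2.png

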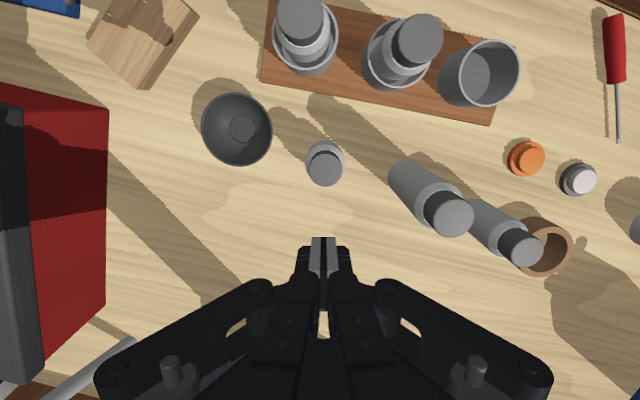

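The short can's cap is at (325,168), straight ahead of the fingertips, and the empty cup is at (480,75). The wrist fits agree with the first measurements: (460,166) and (634,-4). Descending to 55 mm above the cap and holding for over 2 s.

```bash
python3 -m crank '[[0,0,25,0,0],[0,0,25,0,0],[0,0,25,0,0],[0,0,25,0,0],[0,0,25,0,0],[0,0,25,0,0],[0,0,15,0,0],[0,0,15,0,0],[0,0,0,0,0],[0,0,0,0,0],[0,0,0,0,0],[0,0,0,0,0]]'
python3 -m crank '[[0,0,0,0,0],[0,0,0,0,0],[0,0,0,0,0],[0,0,0,0,0],[0,0,0,0,0],[0,0,0,0,0],[0,0,0,0,0],[0,0,0,0,0],[0,0,0,0,0],[0,0,0,0,0],[0,0,0,0,0],[0,0,0,0,0]]'
python3 -m crank '[[0,0,0,0,0],[0,0,0,0,0],[0,0,0,0,0],[0,0,0,0,0],[0,0,0,0,0],[0,0,0,0,0],[0,0,0,0,0],[0,0,0,0,0],[0,0,0,0,0],[0,0,0,0,0],[0,0,0,0,0],[0,0,0,0,0]]'
python3 - <<'E'
from h import *
go(.634,-.004,.335)
E
```

```text
t: 6.7
ee_pos: [0.4618, 0.1679, 0.1581]
tcp_rot: [-0.0, 0.992, 0.128, 0.001]
contact_force: [-0.2, 0.5, 0.7]
grip_width: -0.0003
grasp_force: 0.0
t: 7.7
ee_pos: [0.4609, 0.1681, 0.157]
tcp_rot: [-0.0, 0.992, 0.129, 0.0]
contact_force: [-0.5, -0.0, 0.3]
grip_width: -0.0004
grasp_force: 0.0
t: 8.7
ee_pos: [0.4609, 0.1681, 0.1571]
tcp_rot: [-0.0, 0.992, 0.129, 0.0]
contact_force: [-0.6, -0.4, -0.5]
grip_width: 0.0002
grasp_force: 0.0
8.7 [0.4609 0.1681 0.1571] 0.00018052017800920377 shift mm [ 123.6  210.5 -177.9]
```

```bash
python3 -m crank '[[0,0,-30,0,0],[0,0,-30,0,0],[0,0,-30,0,0],[0,0,-30,0,0],[0,0,-30,0,0],[0,0,-28,0,0],[0,0,0,0,0]]'
python3 -m crank '[[15,26,0,0,0],[15,26,0,0,0],[15,26,0,0,0],[15,26,0,0,0],[16,26,0,0,0],[16,26,0,0,0],[16,27,0,0,0],[16,27,0,0,0],[0,0,0,0,0],[0,0,0,0,0]]'
python3 - <<'E'
from h import *
go(.634,-.004,.137)
E
```

```text
t: 9.28
ee_pos: [0.4634, 0.1695, 0.3409]
tcp_rot: [-0.002, 0.992, 0.128, 0.006]
contact_force: [0.9, 0.4, -0.9]
grip_width: -0.0
grasp_force: 0.0
t: 10.12
ee_pos: [0.6347, -0.0057, 0.3333]
tcp_rot: [0.0, 0.992, 0.127, -0.001]
contact_force: [-0.6, 0.2, 0.2]
grip_width: -0.0
grasp_force: 0.0
10.1167 [ 0.6347 -0.0057  0.3333] -4.566526590026034e-05 shift mm [  0.2  -1.8 196.3]
```

```bash
python3 -m crank '[[0,-2,25,0,0],[0,0,25,0,0],[0,0,25,0,0],[0,0,25,0,0],[0,0,25,0,0],[0,0,25,0,0],[0,0,23,0,0],[0,0,12,0,0],[0,0,10,0,0],[0,0,0,0,0],[0,0,0,0,0],[0,0,0,0,0]]'
python3 -m crank '[[0,0,0,0,0],[0,0,0,0,0],[0,0,0,0,0],[0,0,0,0,0],[0,0,0,0,0],[0,0,0,0,0],[0,0,0,0,0],[0,0,0,0,0],[0,0,0,0,0],[0,0,0,0,0],[0,0,0,0,0],[0,0,0,0,0]]'
python3 -m crank '[[0,0,0,0,0],[0,0,0,0,0],[0,0,0,0,0],[0,0,0,0,0],[0,0,0,0,0],[0,0,0,0,0],[0,0,0,0,0],[0,0,0,0,0],[0,0,0,0,0],[0,0,0,0,0],[0,0,0,0,0],[0,0,0,0,0]]'
python3 - <<'E'
import cv2
from workcell import optics
cv2.imwrite('pics/end.png',optics.get_image('side')[0])
E
```

```text
t: 11.12
ee_pos: [0.6348, -0.0011, 0.1416]
tcp_rot: [0.0, 0.992, 0.129, 0.002]
contact_force: [-0.0, 0.4, 0.5]
grip_width: 0.0
grasp_force: 0.0
t: 12.12
ee_pos: [0.6338, -0.0014, 0.14]
tcp_rot: [-0.0, 0.992, 0.129, -0.0]
contact_force: [0.3, 0.2, -0.3]
grip_width: -0.0
grasp_force: 0.0
t: 13.12
ee_pos: [0.6338, -0.0014, 0.1401]
tcp_rot: [-0.0, 0.992, 0.129, 0.0]
contact_force: [0.2, -0.4, -0.5]
grip_width: 0.0005
grasp_force: 0.0
```

View pics/end.png

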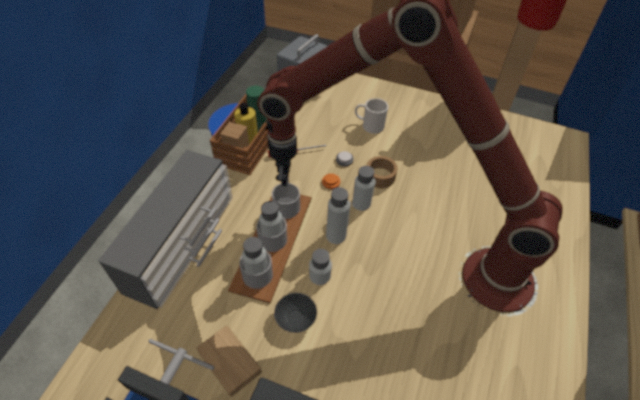

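The fingertips are at (284,183), just above the empty cup at (286,200). Everything else is where it started.

```bash
python3 -c "
from workcell import ctrl
print(ctrl.close_job())"
```

```text
the job is handed in; nothing more can be done
None
```

I pressed the grey call button (13 N, on its stop), pointed at the short can for over 2 s, then at the empty holder's mouth, where the arm is still pointing, and handed the job in; no verdict was shown.

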